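Turn a footed tile over with a blade lifter

ROBOT

A 6-joint arm with a two-finger parallel gripper is mounted at the origin on the work surface. World frame = base frame: x ahead of the robot, y to its left, z up, the work surface at z = 0. Lengths are in m, angles in degrees, forces in N, time in s.
With the tool pointing down it reaches from about 0.35 to 0.875 m from the base axis. Payload 4.2 kg.
Tool frame: the origin (TCP) lies midway between the tips of the shut fingers; the grasp point (between the pads) lies 19 mm behind it; y points along the fingers, z is the direction in which the jaws open and shut, and the axes are right-handed (so a half turn about y gives the same grasp; the last joint's range is limited). The gripper opens to 87 mm and grips with 3 to 60 N. Pads are 19 mm wide; open, the fingers measure 117 mm over their backs; the gripper's body (75 mm by 190 mm) begins 51 mm behind the grasp point.
Start: joints at [-49.985, 22.042, 0.453, 0, -68.411, -14.817], TCP at [0.266, -0.565, 0.223] pointing down, gripper open.
Joint ranges: [-179.83, 179.83], [-69.29, 118.12], [-61.27, 80.66], [-181.25, 117.63], [-171.15, -9.14], [-177.46, 177.46]. Speed limits (degrees/s): [159.86, 159.86, 180, 180, 180, 180].

INTERFACE

Orientations are given as [roll, pitch, yaw] about the fixed x, y, z axes, in that order (R = Rz(yaw) Ry(pitch) Rx(roll)).
In Python, from workcell import env gives the robot as it stands. The module is installed in compiled form; this text tells all that it offers. Calls block until the motion is done:
- env.goto(position, orientation): joint-space move of the TCP to a pose.
- env.move_straight(position, rotation=None, rate=0.15, force_limit=None): straight line of the TCP; rotation=None keeps the orientation; rate is the mean speed in m/s. With force_limit (N) it stops when the force on the tool has changed by that much, and returns True; else False.
- env.set_joints(angles): joint-space move.
- env.gripper_to(opening, grasp_force=None): opening from 0.0 (shut) to 1.0 (fully open); grasp_force is the grip in N (None keeps the last); returns when the fingers have stopped.
- env.dwell(seconds).
- env.inverse_kinematics(position, orientation): joint angles nearest the present ones, or None.
- env.read_state(): the state.
- env.grab_frame(name): name is "scene" or "top"; returns a dict with "image" (384x512x3 uint8, blue, green, red), "fx", "fy", "cx", "cy" (pixels), "D" ([k1, k2, p1, p2, k3] as OpenCV has them; the pictures are not rectified), "position" and "orientation" of the camera in the world. Camera axes: x right, y up, looking along -z (the intrinsics and any distortion apply to the point x, -y, -z); pixel columns grow to the right and rows downward; lengths in m; the calibration is good to about 2 mm. A picture is of the moment at which its call begins. There is no depth.
A pose or a line that the arm cannot do raises env.Unreachable and nothing moves.
- env.close_job(): hands the job in, once; it reports no verdict.
Trained networks look in a picture, given as the dict that the camera call returned (one of the last four; its "shot" number tells which), for a name from the list of things; names that differ only in an ending like _2 or _b are one class to them, and where a whole thing is asked for, a point or a joint stands for the part that bears it (a point fixed in the world has none). Each returns a list of dicts, best first, with "score" (0 to 1); they miss things now and then, are a little off and sometimes report something else, mostly with a low value. They report only what shows in the picture. A call takes as long as a camera call. They do not tell look-alikes from the thing itself.
- env.search_frame(picture, thing): "xyz" ([x, y, z] in m, in world coordinates, good to about 4 mm: the middle of the surface that is visible of it).
- env.trace(picture, thing): "mask" (384x512 bool, what is visible of it).
The state is a dict: "clock": time; "joint_positions": joint angles; "qvel": joint speeds; "joint_torque": joint torques, N m; "position": TCP position; "tool_rot": TCP orientation; "force": force on the tool from outside, world axes, zero at the start; "wrist_torque": the same for the moment, N m; "opening": opening from 0.0 (shut) to 1.0 (fully open).
Only numpy, scipy, OpenCV 4.12 (cv2) and the standard library are available. Lean on these libraries where they do the work, as an engineer would, in place of code of your own. Each camera call takes 0.05 s, during which the arm holds its last target.

TASK

Turn the fired tile on the work board over with the blade lifter: feel for the board with the blade's front edge, slide it gently along the board into the gap under the tile's near rim, and lever the tile up over the step so that it lies upside down, flat on the cork pad. Never touch the tile with the gripper and do not press or shove hard on the tile or the board. Then set the lifter back down flat on its rubber mat, let go, and leave everything else as it is.

Things in the scene. Friction and masses are not known exactly. Their poses are not given: they have to be found in the camera images.
- board_step (a point): Work board, fixed, at a height that varies. This point: on its level plywood floor (130 mm wide along y, 145 mm long to -x, 8 to 14 mm above the table), mid-width, where the floor meets an upright 6 mm step up to the cork pad. The level pad reaches 110 mm from here to +x, top 6 mm above this point. x: from floor to pad (the way the tile turns over), y along the step, z up.
- tile_mid (a point): Fired tile, 72 x 72 x 9 mm, 55 to 115 g, centre point. A 6 mm plate with a 60 x 60 mm clay foot 3 mm high under it, so a gap 3 mm high, 6 mm deep runs all round under the rim. Lies glazed white side up on the plywood floor, far side within 4 mm of the step, sides nearly along it. z up at the start (down once turned), x to the step. A like tile on the bare table is not used.
- lifter_grip (a point): Blade lifter, 0.12 kg, stands on the mat on its rigid flat steel blade (2 mm thick, 34 mm wide). Upright wooden grip, 30 mm (x) x 24 mm (y), from 14 to 76 mm above the blade's underside; this point is on its axis, 47 mm above that underside. The blade runs from 30 mm behind to 100 mm ahead (+x) of here; its front edge is square. z up.
- lifter_edge (a point): Middle of the lower line of the lifter's front edge (100 mm ahead of and 47 mm below lifter_grip); same axes.
- mat: Black rubber mat, 210 mm (x) x 110 mm (y) x 3 mm, fixed on the table to the left or right of the board; origin at the centre of its underside. The lifter belongs on it.
Things that resemble listed ones, but are neither listed nor needed, are in the scene too. Of the things that look like the part that bears lifter_grip, take the one that is farthest to the robot's left at the start.

How it is judged (in metres and radians):
On the way, in this order (a step that is already met when the one before it is completed fails the run):
1. the tile's near rim is held up on the lifter (angle between tile_mid's own z axis and vertical between 0.25 and 1.6 rad and contact force between lifter and tile above 0.05 N), for 0.3 s.
2. the tile lies upside down on the cork pad (angle between tile_mid's own z axis and vertical above 3.05 rad and x of tile_mid in the frame of board_step above 0.015 m and linear speed of tile below 0.02 m/s), for 0.2 s.
At the end, for the whole second after the job is handed in: Tile upside down, flat within 5 degrees, at rest on the cork pad, its centre 15 to 85 mm past the step and within 50 mm of mid-width; lifter released, at rest, flat on its blade on the mat, its grip within 45 mm of the mat's long middle line and 100 mm behind to 60 mm ahead of its centre (angle between tile_mid's own z axis and vertical above 3.05 rad and x of tile_mid in the frame of board_step between 0.015 and 0.085 m and y of tile_mid in the frame of board_step between -0.05 and 0.05 m and z of tile_mid in the frame of board_step between 0.008 and 0.014 m and linear speed of each of tile, lifter below 0.01 m/s and x of lifter_grip in the frame of mat between -0.1 and 0.06 m and y of lifter_grip in the frame of mat between -0.045 and 0.045 m and z of lifter_grip in the frame of mat below 0.056 m and angle between lifter_grip's own z axis and vertical below 0.08 rad); the robot touches nothing.
It fails at once if the gripper or arm touches the tile (contact force between any of the fingers, the arm and tile above 0.3 N).
It fails at once if the lifter pushes on the tile with more than 15 N (contact force between lifter and tile above 15 N).
It fails at once if the lifter presses on the board with more than 20 N (contact force between lifter and board above 20 N).
It fails at once if a bystander is disturbed (distance of any of spare_tile, cup, bottle, jar, tub, mallet, brush from where it was at the start of the episode above 0.02 m).
It also fails if it takes over 67 s, if anything falls off the work surface, if the arm or the gripper's body presses on something with over 40 N, if the wrist force passes 120 N, or if a joint passes its speed limit or range.

## Working session

There is one attempt and no reset: what is moved stays moved. The work goes in short steps, each a Python script; the robot and the scene stay as the last script left them, time stands still between calls to the robot, and variables do not carry over. Pictures are saved under pics/ and viewed, and the job is handed in when it is done.

```bash
mkdir -p pics; ls; cat > h.py <<'E'
import numpy as np, cv2
from scipy.spatial.transform import Rotation as R
from workcell import env
def grab(n,fn=None):
    p=env.grab_frame(n)
    if fn: cv2.imwrite('pics/'+fn,p['image'])
    return p
def camR(p):
    o=np.array(p['orientation'],float)
    return o if o.shape==(3,3) else R.from_euler('xyz',o,degrees=True).as_matrix()
def pix2plane(p,uv,z):
    K=np.array([[p['fx'],0,p['cx']],[0,p['fy'],p['cy']],[0,0,1]])
    uv=np.array(uv,float).reshape(-1,1,2)
    n=cv2.undistortPoints(uv,K,np.array(p['D'],float)).reshape(-1,2)
    d=np.c_[n[:,0],-n[:,1],-np.ones(len(n))]@camR(p).T
    c=np.array(p['position'])
    t=(z-c[2])/d[:,2]
    return c+d*t[:,None]
def proj(p,X):
    X=np.atleast_2d(X); K=np.array([[p['fx'],0,p['cx']],[0,p['fy'],p['cy']],[0,0,1]])
    c=(X-np.array(p['position']))@camR(p)
    c=c*np.array([1,-1,-1])
    return cv2.projectPoints(c.reshape(-1,1,3),np.zeros(3),np.zeros(3),K,np.array(p['D'],float))[0].reshape(-1,2)
E
python3 - <<'E'
from h import *
s=env.read_state(); print(s['clock'],s['position'],s['tool_rot'],s['opening'])
for n in('scene','top'):
    p=grab(n,n+'0.png'); print(n,p['position'],p['orientation'],p['fx'],p['D'],p['shot'])
    for t in('board_step','tile_mid','lifter_grip','lifter_edge','mat'):
        print(t,[(np.round(d['xyz'],4).tolist(),round(d['score'],2)) for d in env.search_frame(p,t)])
E
```

```text
pics
0.0 [ 0.26587926 -0.56497392  0.22148154] [-8.98787990e+01  2.87613140e-03  2.51885237e+01] 0.9962918105349438
scene [1.17296165 0.52718361 0.95677228] [ 46.17320034  -0.73260405 130.22949745] 488.04162657199754 [-0.15152127  0.          0.          0.          0.        ] 1
board_step [([0.659, -0.025, 0.02], 0.86), ([0.6018, -0.0394, 0.024], 0.7)]
tile_mid [([0.6027, -0.0404, 0.0206], 0.97)]
lifter_grip [([0.4228, -0.2801, 0.0128], 0.73), ([0.2755, -0.4242, 0.0075], 0.63)]
lifter_edge [([0.4267, -0.2789, 0.0103], 0.83), ([0.2742, -0.4266, 0.0086], 0.79)]
mat [([0.4771, -0.2835, 0.0038], 0.59)]
top [ 0.34209152 -0.07432238  1.49689979] [  4.79281013   1.07423332 -90.8359198 ] 485.43326556265487 [-0.15633935  0.          0.          0.          0.        ] 2
board_step [([0.6368, -0.0381, 0.0185], 0.95)]
tile_mid [([0.5982, -0.0406, 0.0271], 0.75)]
lifter_grip [([0.4366, -0.2802, 0.0066], 0.85), ([0.3138, -0.4407, 0.0054], 0.66)]
lifter_edge [([0.4385, -0.2831, 0.0009], 0.86), ([0.3122, -0.4427, 0.0017], 0.63)]
mat [([0.4589, -0.2991, 0.0029], 0.65)]
```

View pics/scene0.png

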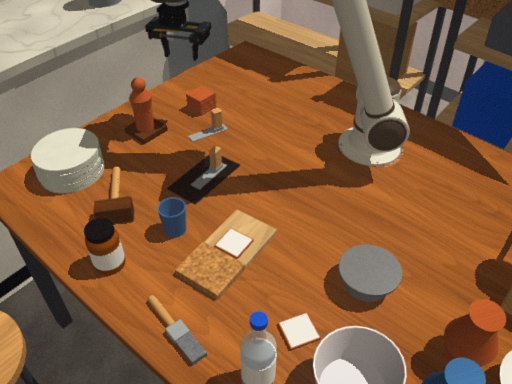

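View pics/top0.png

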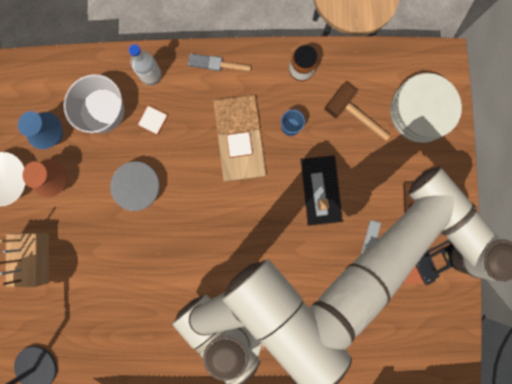

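```bash
python3 - <<'E'
import cv2
t=cv2.imread('pics/top0.png'); s=cv2.imread('pics/scene0.png')
cv2.imwrite('pics/t_board.png',cv2.resize(t[85:190,205:275],None,fx=5.7,fy=5.7,interpolation=cv2.INTER_CUBIC))
cv2.imwrite('pics/t_mat.png',cv2.resize(t[145:235,290:390],None,fx=6,fy=6,interpolation=cv2.INTER_CUBIC))
cv2.imwrite('pics/s_board.png',cv2.resize(s[200:305,165:285],None,fx=5.5,fy=5.5,interpolation=cv2.INTER_CUBIC))
cv2.imwrite('pics/s_mat.png',cv2.resize(s[95:205,160:250],None,fx=5.4,fy=5.4,interpolation=cv2.INTER_CUBIC))
E
```

```text
(no output)
```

View pics/t_board.png

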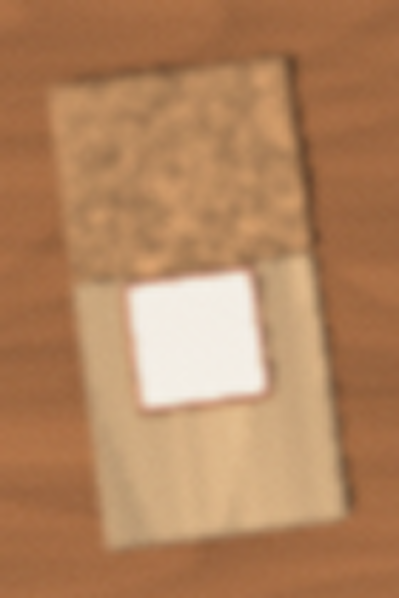

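View pics/t_mat.png

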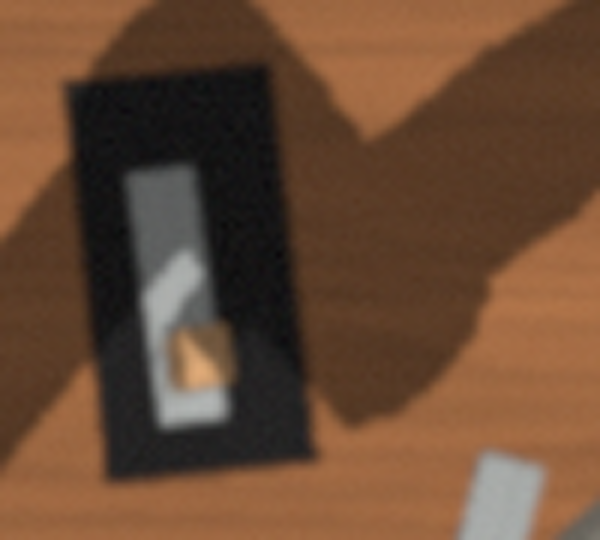

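View pics/s_board.png

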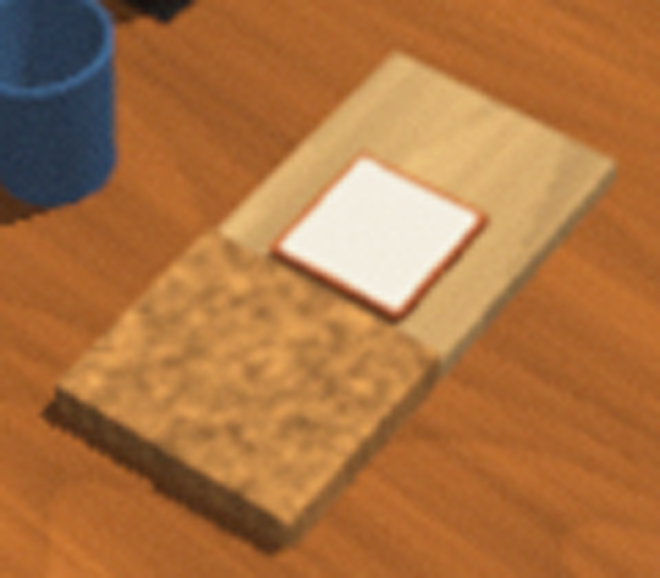

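View pics/s_mat.png

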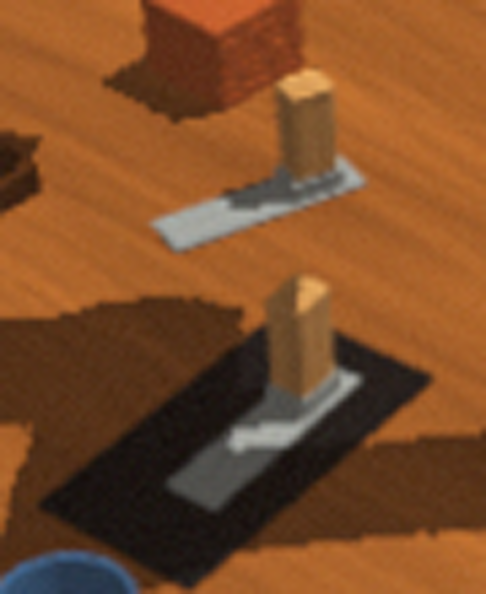

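```bash
cat > fit.py <<'E'
from h import *
from scipy.optimize import least_squares
t=grab('top'); s=grab('scene')
def un(pts,f,ox,oy): return (np.array(pts)+.5)/f-.5+np.array([ox,oy])
def fit(name,obs,x0,zfree):
    # obs: list of (cam, localpts, pix)
    def res(q,full=False):
        c,sn=np.cos(q[2]),np.sin(q[2]); z=q[3] if zfree else x0[3]
        r=[]
        for cam,L,px in obs:
            L=np.array(L,float); W=np.c_[q[0]+c*L[:,0]-sn*L[:,1],q[1]+sn*L[:,0]+c*L[:,1],z+L[:,2]]
            r.append((proj(cam,W)-px))
        return r if full else np.concatenate(r).ravel()
    o=least_squares(res,x0 if zfree else x0[:3],loss='soft_l1')
    print(name,np.round(o.x[:2],4),'yaw',round(np.degrees(o.x[2]),2),'z',np.round(o.x[3:],4),'rms px',[round(float(np.sqrt((a**2).mean())),2) for a in res(o.x,True)], 'mean',[np.round(a.mean(0),2).tolist() for a in res(o.x,True)])
    return o.x
tb=lambda p:un(p,5.7,205,85); tm=lambda p:un(p,6,290,145); sb=lambda p:un(p,5.5,165,200); sm=lambda p:un(p,5.4,160,95)
B=[[.11,.065,.006],[.11,-.065,.006],[0,.065,.006],[0,-.065,.006],[-.145,.065,0],[-.145,-.065,0]]
tbo=tb([(48,87),(290,57),(75,282),(312,257),(106,548),(349,515)])
# scene: left edge in the image = -y side
sbo=sb([(290,525),(58,390),(440,362),(218,232),(615,162),(398,52)])
T=[[.036,.036,.0045],[.036,-.036,.0045],[-.036,-.036,.0045],[-.036,.036,.0045]]
tto=tb([(127,287),(253,270),(269,393),(142,411)])
sto=sb([(400,316),(274,245),(363,153),(487,217)])
M=[[.105,.055,.003],[.105,-.055,.003],[-.105,-.055,.003],[-.105,.055,.003]]
tmo=tm([(67,85),(268,67),(315,460),(108,480)]); smo=sm([(190,585),(40,505),(265,325),(433,378)])
L=[[.1,.017,-.045],[.1,-.017,-.045],[-.03,-.017,-.045],[-.03,.017,-.045]]
tlo=tm([(126,174),(194,166),(230,420),(160,430)])
slo=sm([(217,510),(165,485)])
if __name__=='__main__':
    fit('board',[(t,B,tbo),(s,B,sbo)],[.64,-.04,0,.011],True)
    fit('board top',[(t,B,tbo)],[.64,-.04,0,.011],False)
    fit('board sc',[(s,B,sbo)],[.64,-.04,0,.011],False)
    fit('tile',[(t,T,tto),(s,T,sto)],[.6,-.04,0,.0155],True)
    fit('tile top',[(t,T,tto)],[.6,-.04,0,.0155],False)
    fit('tile sc',[(s,T,sto)],[.6,-.04,0,.0155],False)
    fit('mat',[(t,M,tmo),(s,M,smo)],[.46,-.3,0,0],False)
    fit('mat top',[(t,M,tmo)],[.46,-.3,0,0],False)
    fit('mat sc',[(s,M,smo)],[.46,-.3,0,0],False)
    fit('lifter',[(t,L,tlo),(s,L[:2],slo)],[.43,-.28,0,.05],False)
    fit('lifter top',[(t,L,tlo)],[.43,-.28,0,.05],False)
    fit('lifter s',[(s,L[:2],slo)],[.43,-.28,0,.05],False)
E
python3 fit.py
```

```text
board [ 0.637  -0.0376] yaw 6.45 z [0.0112] rms px [0.4, 0.6] mean [[-0.09, 0.06], [-0.14, -0.01]]
board top [ 0.6373 -0.0379] yaw 6.27 z [] rms px [0.38] mean [[0.0, -0.02]]
board sc [ 0.6367 -0.0375] yaw 6.58 z [] rms px [0.59] mean [[-0.04, -0.02]]
tile [ 0.5965 -0.0398] yaw 6.77 z [0.0175] rms px [0.57, 0.36] mean [[0.05, 0.03], [0.02, 0.04]]
tile top [ 0.5969 -0.0396] yaw 6.68 z [] rms px [0.56] mean [[-0.0, -0.01]]
tile sc [ 0.5951 -0.0412] yaw 6.82 z [] rms px [0.34] mean [[0.0, -0.01]]
mat [ 0.4543 -0.291 ] yaw 5.23 z [] rms px [0.84, 1.91] mean [[0.14, -0.41], [0.83, -0.79]]
mat top [ 0.4532 -0.2905] yaw 4.78 z [] rms px [0.75] mean [[-0.01, -0.02]]
mat sc [ 0.4558 -0.2922] yaw 6.24 z [] rms px [1.72] mean [[0.21, -0.7]]
lifter [ 0.4058 -0.2873] yaw 6.35 z [] rms px [0.39, 0.3] mean [[-0.02, -0.16], [0.16, -0.29]]
lifter top [ 0.4053 -0.2874] yaw 6.3 z [] rms px [0.37] mean [[-0.0, -0.0]]
lifter s [ 0.4074 -0.2901] yaw 8.25 z [] rms px [0.14] mean [[0.0, 0.0]]
```

```bash
cat >> h.py <<'E'
BO=np.array([.637,-.0376]); BYAW=6.5
TCPH=.028   # TCP above blade underside
def lift_rot(yaw,pitch,flip=1):
    """tool rotation for lifter at yaw (deg), nose-down pitch (deg); jaws along lifter x"""
    A=R.from_euler('zy',[yaw,pitch],degrees=True) if False else R.from_euler('ZY',[yaw,pitch],degrees=True)
    M=A.as_matrix(); lx,ly,lz=M.T
    T=np.c_[-ly,-lz,lx] if flip>0 else np.c_[ly,-lz,-lx]
    return M,R.from_matrix(T).as_euler('xyz',degrees=True)
def tcp_for_tip(tip,yaw,pitch,flip=1,off=(.1,0.,None)):
    M,o=lift_rot(yaw,pitch,flip)
    l=np.array([off[0],off[1],-TCPH])
    return np.array(tip)-M@l,o
def b2w(x,y,z):
    a=np.radians(BYAW); return np.array([BO[0]+np.cos(a)*x-np.sin(a)*y,BO[1]+np.sin(a)*x+np.cos(a)*y,z])
E
python3 - <<'E'
from h import *
s=env.read_state(); print(s['force'],s['wrist_torque'],s['clock'])
for f in(1,-1):
    M,o=lift_rot(6.3,0,f)
    for z in(.15,.031): print(f,o,np.round(env.inverse_kinematics([.4056,-.2873,z],o),1))
    for x,z,p in((-.1,.011,4),(-.07,.011,4),(-.06,.04,4),(-.03,.07,4),(.02,.08,4),(-.03,.07,-20),(.02,.07,15)):
        q=env.inverse_kinematics(*tcp_for_tip(b2w(x,0,z),BYAW,p,f)); print(f,x,z,p,None if q is None else np.round(q,1))
E
```

```text
[-0.44723547  0.20170446 -0.0178196 ] [-0.00367113  0.00113041 -0.06683056] 0.7
1 [-90.    0.  -83.7] [ -16.6   13.6  -23.2   -0.   -53.1 -157.1]
1 [-90.    0.  -83.7] [ -16.6   23.3  -30.8   -0.   -35.8 -157.1]
1 -0.1 0.011 4 [ 13.   19.6 -34.2  -0.7 -40.2 174.1]
1 -0.07 0.011 4 [ 12.6  21.8 -30.2  -0.6 -42.  174.4]
1 -0.06 0.04 4 [ 12.4  20.  -27.3  -0.6 -46.7 174.5]
1 -0.03 0.07 4 [ 12.1  20.1 -21.4  -0.5 -52.5 174.7]
1 0.02 0.08 4 [ 11.6  23.6 -13.9  -0.4 -56.5 175.2]
1 -0.03 0.07 -20 None
1 0.02 0.07 15 [ 11.   29.4  -3.9  -1.2 -71.7 176. ]
-1 [-90.    0.   96.3] [-16.6  13.6 -23.2   0.  -53.1  22.9]
-1 [-90.    0.   96.3] [-16.6  23.3 -30.8   0.  -35.8  22.9]
-1 -0.1 0.011 4 [ 13.   19.6 -34.2  -0.7 -40.2  -5.9]
-1 -0.07 0.011 4 [ 12.6  21.8 -30.2  -0.6 -42.   -5.6]
-1 -0.06 0.04 4 [ 12.4  20.  -27.3  -0.6 -46.7  -5.5]
-1 -0.03 0.07 4 [ 12.1  20.1 -21.4  -0.5 -52.5  -5.3]
-1 0.02 0.08 4 [ 11.6  23.6 -13.9  -0.4 -56.5  -4.8]
-1 -0.03 0.07 -20 None
-1 0.02 0.07 15 [ 11.   29.4  -3.9  -1.2 -71.7  -4. ]
```

```bash
python3 - <<'E'
from h import *
M,o=lift_rot(6.3,0,-1)
env.goto([.4056,-.2873,.16],o); print(env.read_state()['clock'])
p=grab('scene','s1.png')
hit=env.move_straight([.4056,-.2873,.031],rate=.1,force_limit=8); s=env.read_state(); print(hit,s['position'],s['clock'])
p=grab('scene','s2.png')
i=p['image'][60:205,150:260]; cv2.imwrite('pics/s2c.png',cv2.resize(i,None,fx=4,fy=4,interpolation=cv2.INTER_CUBIC))
E
```

```text
1.9083
False [ 0.40606237 -0.28748516  0.03156318] 3.4
```

View pics/s2c.png

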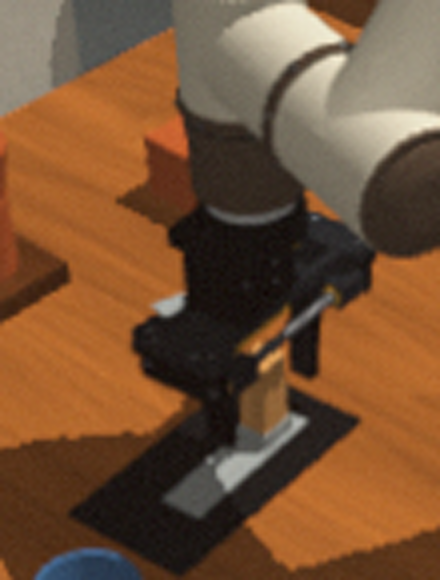

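The jaws straddle the wooden grip fore and aft (crop ≈(265,390)), blade tip at ≈(180,495). Closing and lifting.

```bash
python3 - <<'E'
from h import *
env.gripper_to(0,40); s=env.read_state(); print(s['opening']*87,s['position'],s['force'],s['clock'])
M,o=lift_rot(6.3,0,-1)
p=s['position']; env.move_straight([p[0],p[1],.15],rate=.12)
s=env.read_state(); print(s['position'],s['tool_rot'],s['force'],s['wrist_torque'],s['opening']*87)
p1,o1=tcp_for_tip(b2w(-.105,-.003,.035),BYAW,4,-1)
print(p1,o1)
env.goto([p1[0],p1[1],.13],o1)
s=env.read_state(); print(s['position'],s['tool_rot'],s['force'],s['clock'])
t=grab('top','t3.png'); p=grab('scene','s3.png')
i=p['image'][140:300,150:310]; cv2.imwrite('pics/s3c.png',cv2.resize(i,None,fx=3.7,fy=3.7,interpolation=cv2.INTER_CUBIC))
E
```

```text
29.649062559439887 [ 0.40574502 -0.28733125  0.03101172] [0.98866689 0.01149052 0.16382724] 4.4167
[ 0.40509532 -0.28704796  0.1491704 ] [-8.99065119e+01 -5.83372911e-02  9.62848436e+01] [ 0.46090441 -0.10124329 -0.47282342] [-0.01722896  0.09888778 -0.03587361] 29.801949986078004
[ 0.43584003 -0.06353869  0.06990744] [-86.    0.   96.5]
[ 0.43580843 -0.06394658  0.12984421] [-8.59748622e+01  1.12366857e-02  9.65002584e+01] [-0.48364928  0.04442443 -1.24745382] 6.4667
```

View pics/s3c.png

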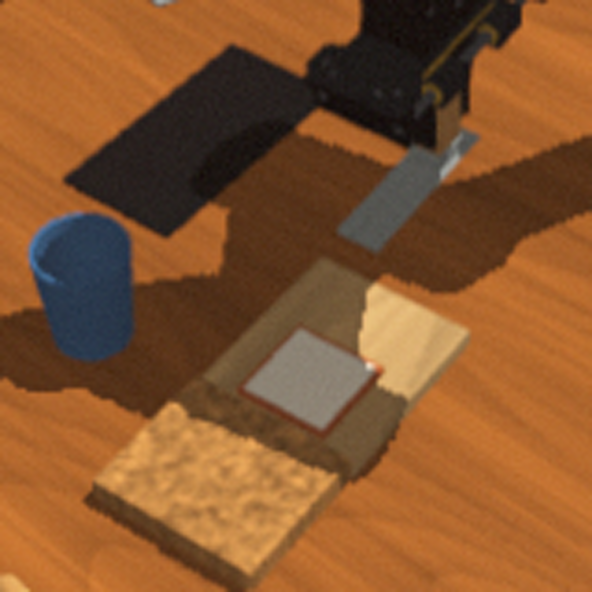

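View pics/t3.png

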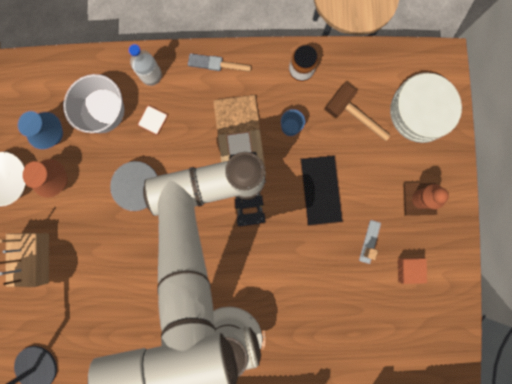

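```bash
python3 - <<'E'
from h import *
p=grab('scene')
s=env.read_state(); M,_=lift_rot(BYAW,4,-1)
tip=np.array([s['position']+M@np.array([.1,y,-.026]) for y in(-.017,.017)])
print(np.round(tip,4)); print('pred',proj(p,tip),'obs',(np.array([(340,231),(377,250)])+.5)/3.7-.5+[150,140])
i=p['image'][185:230,225:290]; cv2.imwrite('pics/s4c.png',cv2.resize(i,None,fx=10,fy=10,interpolation=cv2.INTER_CUBIC))
E
```

```text
[[ 0.535  -0.0705  0.0971]
 [ 0.5312 -0.0367  0.0971]]
pred [[240.62761312 202.02862443]
 [251.77043127 207.4678616 ]] obs [[241.52702703 202.06756757]
 [251.52702703 207.2027027 ]]
```

View pics/s4c.png

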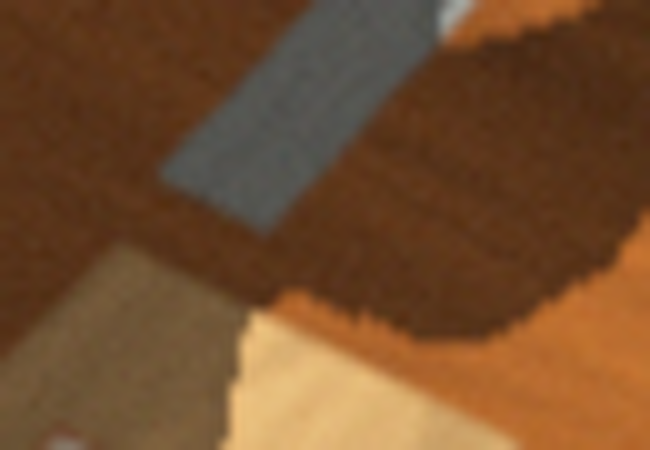

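```bash
python3 - <<'E'
from h import *
X=-.097
env.move_straight(tcp_for_tip(b2w(X,-.003,.022),BYAW,4,-1)[0],rate=.1); env.dwell(.2)
s=env.read_state(); print(s['position'],s['force'])
h=env.move_straight(tcp_for_tip(b2w(X,-.003,.003),BYAW,4,-1)[0],rate=.008,force_limit=2)
s=env.read_state(); M,_=lift_rot(BYAW,4,-1); d=lambda s:s['position']+M@[.1,0,-TCPH]
print(h,'tip',d(s),s['force'],s['wrist_torque'],s['clock'])
env.dwell(.1); s=env.read_state(); print('tip',d(s),s['force'])
E
```

```text
[ 0.4441735  -0.06255806  0.0575025 ] [-0.7483495  -0.33841874 -1.3297801 ]
True tip [ 0.54094441 -0.05160966  0.01355999] [-0.37825479  0.01577369  3.46984217] [ 0.15058976 -0.07714077  0.01112746] 8.9167
tip [ 0.54092087 -0.05159292  0.01350083] [-0.58054913 -0.58348528  4.52123001]
```

```bash
python3 - <<'E'
from h import *
M,_=lift_rot(BYAW,4,-1); d=lambda s:s['position']+M@[.1,0,-TCPH]
s=env.read_state(); p=np.array(s['position'])
for k in range(6):
    p=p+[0,0,.0002]; env.move_straight(p,rate=.01); s=env.read_state(); print(k,np.round(d(s),5)[2],np.round(s['force'],2),s['tool_rot'][0],s['clock'])
    if s['force'][2]<-.6: break
E
```

```text
0 0.01374 [-1.12  1.45  4.55] -85.88267446910125 9.2917
1 0.0138 [0.1  0.69 1.88] -85.88195030910167 9.5417
2 0.0139 [0.64 0.4  0.23] -85.86230878724201 9.7917
3 0.01407 [ 0.36  0.22 -1.2 ] -85.81331060785513 10.0417
```

```bash
cat >> h.py <<'E'
def w2b(P):
    a=np.radians(BYAW); d=np.array(P)[:2]-BO
    return np.array([np.cos(a)*d[0]+np.sin(a)*d[1],-np.sin(a)*d[0]+np.cos(a)*d[1],P[2]])
def tip_now(s=None,pitch=4,yaw=None):
    s=s or env.read_state(); T=R.from_euler('xyz',s['tool_rot'],degrees=True).as_matrix()
    # flip=-1: T=[ly,-lz,-lx]
    return w2b(s['position']+T@[0,TCPH,-.1])
E
python3 - <<'E'
from h import *
s=env.read_state(); print('tip b',tip_now(s),s['tool_rot'])
M,_=lift_rot(BYAW,4,-1); z0=.0142
def go(x,z,**k): return env.move_straight(tcp_for_tip(b2w(x,-.003,z),BYAW,4,-1)[0],tcp_for_tip(b2w(x,-.003,z),BYAW,4,-1)[1],**k)
h=go(-.084,z0,rate=.02,force_limit=3); s=env.read_state(); print(h,tip_now(s),s['force'],s['clock'])
h=go(-.055,z0,rate=.008,force_limit=2); s=env.read_state(); print(h,tip_now(s),s['force'],s['wrist_torque'],s['clock'])
grab('top','t5.png');p=grab('scene')
i=p['image'][185:300,165:290]; cv2.imwrite('pics/s5c.png',cv2.resize(i,None,fx=5,fy=5,interpolation=cv2.INTER_CUBIC))
E
```

```text
tip b [-0.0976593  -0.00310647  0.01374922] [-8.58133106e+01 -4.22485032e-03  9.64657911e+01]
False [-0.0841798  -0.00300521  0.0141021 ] [-1.59615621  0.22286502 -0.82448887] 10.8417
True [-0.06610854 -0.00305743  0.01358754] [ 0.16533497 -0.03171568  2.44454687] [-0.01097827 -0.24219678  0.01475   ] 13.0333
```

View pics/s5c.png

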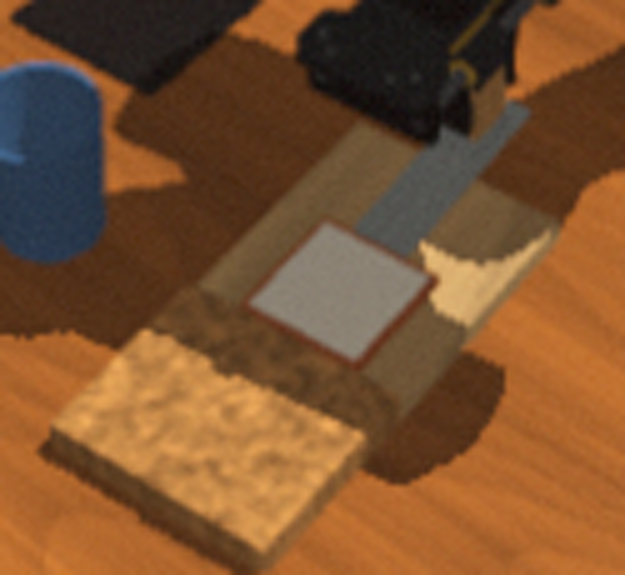

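```bash
cat >> h.py <<'E'
ZF=.0138
def go(x,z,pitch=4,y=-.003,**k):
    p,o=tcp_for_tip(b2w(x,y,ZF+z),BYAW,pitch,-1); return env.move_straight(p,o,**k)
def arc(th,r):
    a=np.radians(th); return -.006*np.sin(a)-r*np.cos(a), r*np.sin(a)-.002
def rep(h=None):
    s=env.read_state(); t=tip_now(s)-[0,0,ZF]; print(h,'tip mm',np.round(t*1e3,1),'F',np.round(s['force'],1),'t',s['clock'])
E
python3 - <<'E'
from h import *
rep()
h=go(-.068,.0004,rate=.01,force_limit=5); rep(h)
h=go(-.068,.005,rate=.015,force_limit=5); rep(h)
for th in(8,14,20):
    h=go(*arc(th,.068),rate=.02,force_limit=5); rep(h)
    if h: break
grab('top','t6.png');p=grab('scene')
i=p['image'][185:300,165:290]; cv2.imwrite('pics/s6c.png',cv2.resize(i,None,fx=5,fy=5,interpolation=cv2.INTER_CUBIC))
E
```

```text
None tip mm [-66.1  -3.   -0.2] F [-0.3  0.1  1.6] t 13.1333
False tip mm [-69.   -3.   -0.1] F [-0.3 -0.5 -0.8] t 13.4083
False tip mm [-67.9  -3.    5.1] F [-0.9  0.1 -1.2] t 13.8667
False tip mm [-68.1  -3.    7.6] F [ 0.7  0.  -1.8] t 14.1417
False tip mm [-67.2  -3.   14.7] F [ 0.4  0.6 -1.5] t 14.6417
False tip mm [-65.8  -3.   21.4] F [-0.3 -0.8 -1.7] t 15.1417
```

View pics/s6c.png

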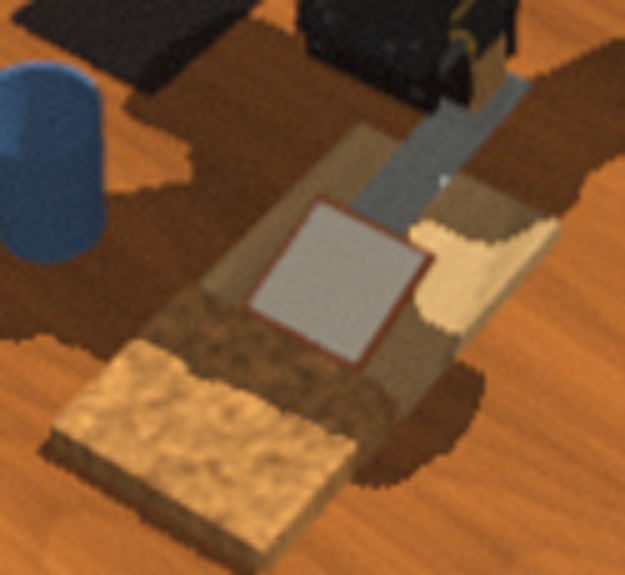

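The tile's near rim is up on the blade (rim now at crop ≈(325,200)–(432,258)), far rim still at the step. Continuing the arc.

```bash
python3 - <<'E'
from h import *
for th in(30,40,50,60):
    h=go(*arc(th,.068+.001*min(1,(th-20)/40)),rate=.025,force_limit=5); rep(h)
    if h: break
p=grab('scene')
i=p['image'][165:300,165:290]; cv2.imwrite('pics/s7c.png',cv2.resize(i,None,fx=4.4,fy=4.4,interpolation=cv2.INTER_CUBIC))
E
```

```text
False tip mm [-62.   -3.   32.2] F [-0.4  0.5 -1.4] t 15.85
False tip mm [-56.3  -3.   42.1] F [-0.7 -0.3 -1.1] t 16.4583
False tip mm [-48.8  -3.   50.7] F [ 0.1  0.2 -2. ] t 17.0667
False tip mm [-39.7  -3.   57.7] F [-0.2 -0.8 -1.5] t 17.675
```

View pics/s7c.png

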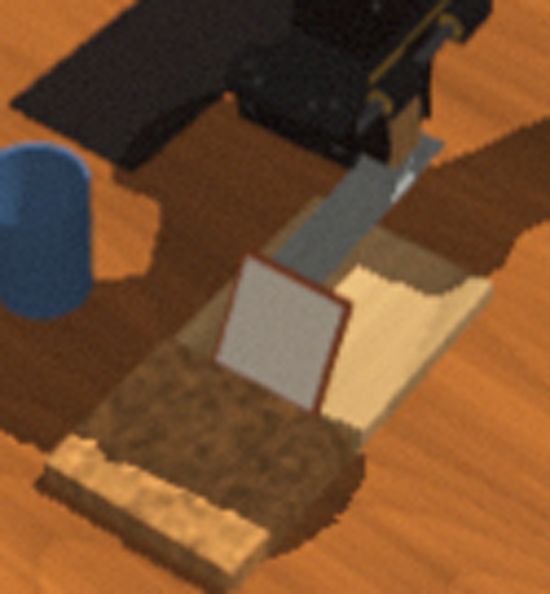

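Tile stands at about 60°, rim still on the blade tip, far edge in the step corner. Next: over the top.

```bash
python3 - <<'E'
from h import *
for th in(70,80,90):
    h=go(*arc(th,.069),rate=.025,force_limit=5); rep(h)
    if h: break
p=grab('scene')
i=p['image'][165:300,165:290]; cv2.imwrite('pics/s8c.png',cv2.resize(i,None,fx=4.4,fy=4.4,interpolation=cv2.INTER_CUBIC))
if not h:
    for x in(0,.006,.012):
        h=go(x,.0665,rate=.025,force_limit=5); rep(h)
        if h: break
    env.dwell(.3)
p=grab('scene')
i=p['image'][165:300,165:290]; cv2.imwrite('pics/s9c.png',cv2.resize(i,None,fx=4.4,fy=4.4,interpolation=cv2.INTER_CUBIC))
E
```

```text
False tip mm [-29.3  -3.   62.7] F [ 0.5  0.8 -0.8] t 18.3417
False tip mm [-17.9  -3.   65.8] F [-0.4 -0.3 -0.9] t 18.9583
False tip mm [-6.1 -3.  66.8] F [ 0.1 -0.3 -0.7] t 19.5833
False tip mm [ 0.1 -3.  66.4] F [ 0.7 -0.4 -1.6] t 20.025
False tip mm [ 6.1 -3.  66.4] F [ 0.6  0.2 -1.1] t 20.4167
False tip mm [12.1 -3.  66.4] F [-0.7 -0.4 -1.6] t 20.8083
```

View pics/s8c.png

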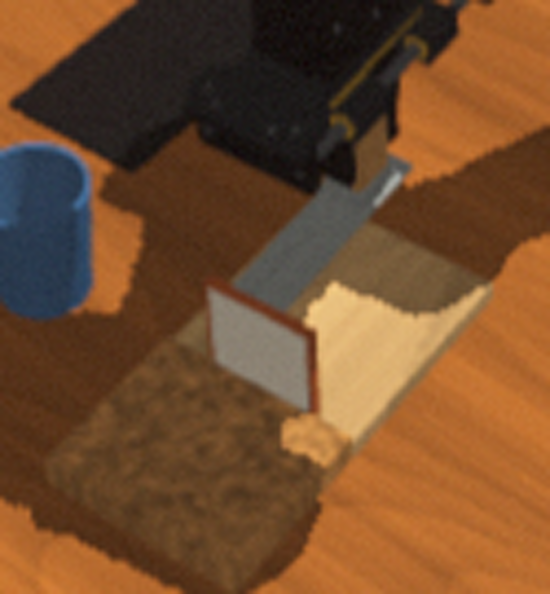

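View pics/s9c.png

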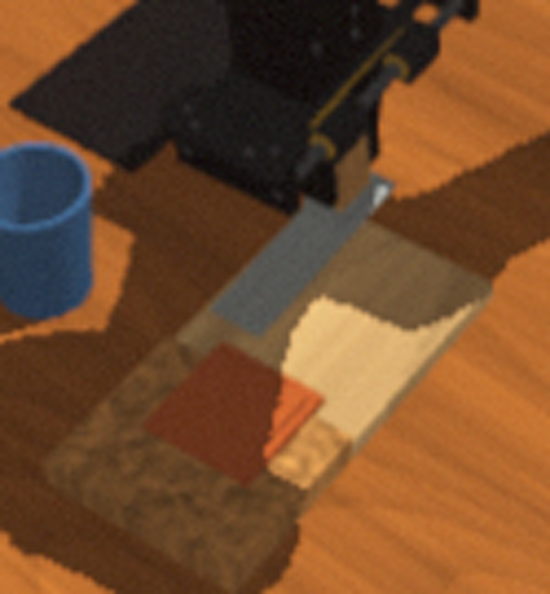

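The tile lies upside down on the cork (clay foot up, crop ≈(235,410)). Returning the lifter to where it stood.

```bash
python3 - <<'E'
from h import *
s=env.read_state(); p=s['position']
env.move_straight([p[0]-.03,p[1],.17],rate=.15)
M,o=lift_rot(6.0,0,-1)
env.goto([.408,-.288,.15],o); env.dwell(.1)
t=grab('top','t10.png')
for n in('tile_mid','mat'): print(n,[(np.round(d['xyz'],4).tolist(),round(d['score'],2)) for d in env.search_frame(t,n)])
env.move_straight([.408,-.288,.042],rate=.1); env.dwell(.2)
h=env.move_straight([.408,-.288,.026],rate=.01,force_limit=2.5); s=env.read_state(); print(h,s['position'],s['force'],s['clock'])
q=grab('scene')
i=q['image'][60:205,150:260]; cv2.imwrite('pics/s10c.png',cv2.resize(i,None,fx=4,fy=4,interpolation=cv2.INTER_CUBIC))
E
```

```text
tile_mid [([0.665, -0.0338, 0.0332], 0.92)]
mat [([0.3976, -0.2738, 0.0017], 0.68)]
True [ 0.40797487 -0.28798932  0.03099616] [-1.78218755 -0.33742077  4.57093007] 25.5
```

View pics/s10c.png

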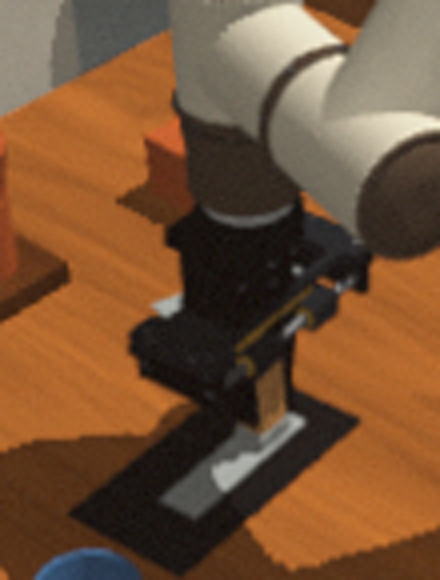

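View pics/t10.png

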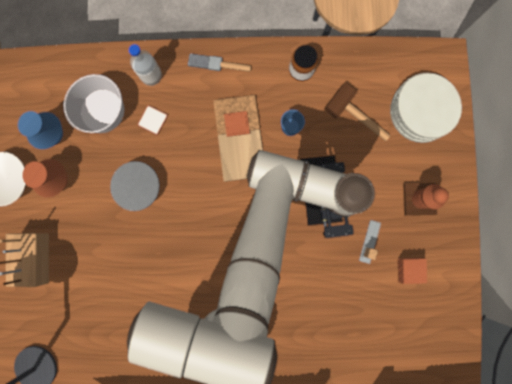

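```bash
python3 - <<'E'
from h import *
env.gripper_to(1.0); env.dwell(.2); s=env.read_state(); print(s['opening'],s['force'],s['position'])
p=s['position']; env.move_straight([p[0],p[1],.17],rate=.1); 
env.goto([.30,-.50,.22],[-90,0,30]); env.dwell(.3)
print(env.read_state()['clock'])
p=grab('scene','s11.png'); t=grab('top','t11.png')
cv2.imwrite('pics/s11m.png',cv2.resize(p['image'][95:205,160:250],None,fx=5.4,fy=5.4,interpolation=cv2.INTER_CUBIC))
cv2.imwrite('pics/s11b.png',cv2.resize(p['image'][200:305,165:285],None,fx=5.5,fy=5.5,interpolation=cv2.INTER_CUBIC))
cv2.imwrite('pics/t11.png',cv2.resize(t['image'][80:240,200:400],None,fx=3.7,fy=3.7,interpolation=cv2.INTER_CUBIC))
E
```

```text
0.9974820012560255 [-0.19885788  0.03608679 -0.29455464] [ 0.40704805 -0.28764477  0.03022824]
29.7083
```

View pics/s11m.png

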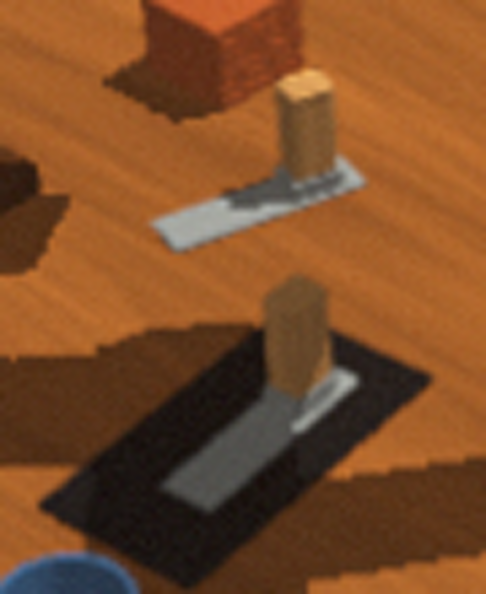

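View pics/s11b.png

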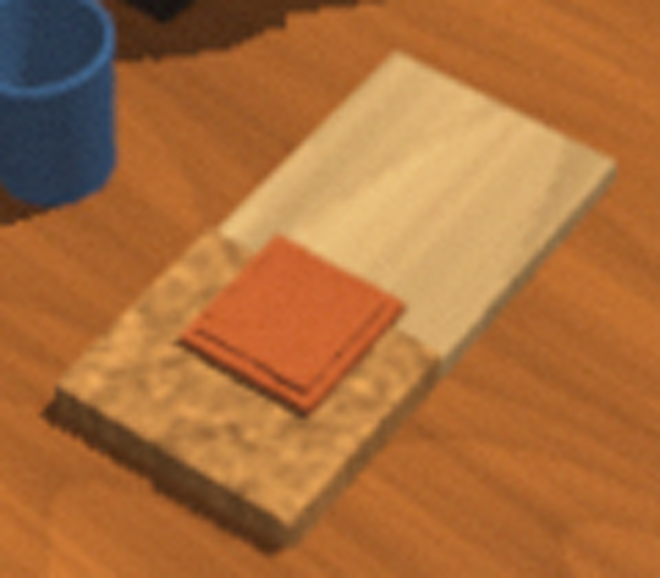

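View pics/t11.png

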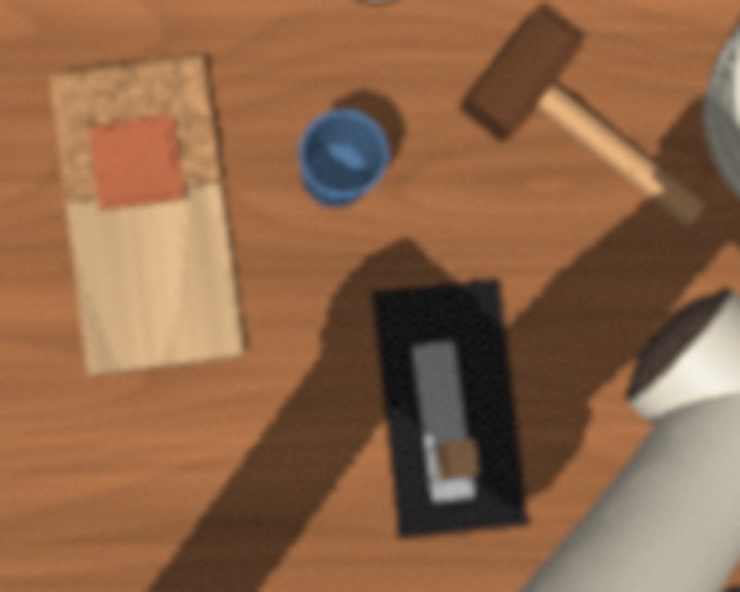

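```bash
python3 - <<'E'
from fit import *
z=.0137+.006+.006
T=[[.036,.036,0],[.036,-.036,0],[-.036,-.036,0],[-.036,.036,0]]
px=sb([(306,412),(181,341),(281,234),(405,304)])
q=fit('tile sc',[(s,T,px)],[.665,-.035,0,z],False); print(w2b([q[0],q[1],z]))
print(env.read_state()['clock'])
E
```

```text
tile sc [ 0.6629 -0.0315] yaw 6.18 z [] rms px [0.39] mean [[-0.0, -0.03]]
[0.02641349 0.00310513 0.0257    ]
29.9083
```

```bash
python3 - <<'E'
from h import *
print(env.close_job()); print(env.read_state()['clock'])
E
```

```text
the job is handed in; nothing more can be done
None
the job is handed in; nothing more can be done
```

The tile is turned over onto the cork pad, the lifter is back on its mat, and the job is handed in; no verdict was reported.

**What I did:**
- I took the left-most lifter, the one on the mat, gripping it front to back.
- I found the board with the blade edge at z ≈ 13.8 mm.
- I slid the blade under the rim until the tile's far side met the step, with the tip at −66 mm as expected.
- I levered the tile along an arc past vertical until it fell over.
- I set the lifter down within about 3 mm of its original spot, let go, and moved the arm clear.

**Last checks:**
- **Tile:** the pictures show it clay side up and level on the pad. Its centre measures about 26 mm past the step and 3 mm off mid-width, so it overhangs the step by a few millimetres.
- **Lifter:** it stands flat on the mat, well within limits.
- **Bystanders:** the cup, mallet and spare lifter, the only ones in the close-up pictures, looked undisturbed. I did not measure their positions or check the other objects up close.
- **Force and time:** readings stayed below about 6 N and the robot clock stood at 29.9 s before hand-in.

**Disagreements between measurements:**
- The cameras put the board floor at 11.2 mm, while touch gave 13.8 mm. I worked with the touch value.
- The slide under the tile stopped on vertical force from the board rather than on forward push. The pictures and the lift confirmed the blade was under the rim.

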